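# Nest the washed enamel cups

### The arm

A 7-joint arm with a two-finger parallel gripper is mounted at the origin on the work surface. World frame = base frame: x ahead of the robot, y to its left, z up, the work surface at z = 0. Lengths are in mm, angles in rad, forces in N, time in s.
With the tool pointing down it reaches from about 400 to 900 mm from the base axis. Payload 5.6 kg.
Tool frame: the origin (TCP) lies at the very end of the fingers, on their centre line; the grasp point (between the pads) lies 19 mm behind it; y points along the fingers, x is the direction in which the jaws open and shut, and the axes are right-handed (so a half turn about y gives the same grasp; the last joint's range is limited). The gripper opens to 92 mm and grips with 3 to 60 N. Pads are 20 mm wide; open, the fingers measure 128 mm over their backs; the gripper's body (75 mm by 189 mm) begins 69 mm behind the grasp point.
Start: joints at [1.278, 0.468, -0.012, 1.603, 0.006, 1.071, -0.056], TCP at [160.644, -629.843, 214.592] pointing down, gripper open.
Joint ranges: [-2.53, 2.53], [-0.31, 2.02], [-1.57, 1.55], [0.28, 2.44], [-1.29, 4.43], [0.15, 1.84], [-2.92, 2.92]. Speed limits (rad/s): [2.57, 2.57, 3.14, 3.14, 3.14, 3.14, 3.14].

### API

Orientations are given as a unit quaternion [x, y, z, w].
In Python, from plant import * gives the robot as it stands.
- The arm moves only by the tool play_rows, never from a script. Its argument "deltas" is text: rows parted by semicolons, each of 4 numbers parted by spaces: the shift along the world's x, y, z as a fraction of full scale, then the turn about the world's z as a fraction of full scale. A call has exactly 8 rows; each row shifts and turns the commanded pose from where the row before left it; what a row does not reach is not made up. Full scale, the value 1, is 0.25 m for a shift and 2 pi rad for a turn. A row lasts 1/10 s, in which the tool goes at most 50 mm and 8.59 degrees, less where a joint would pass 70% of its speed; a pose out of reach is approached as far as the arm can. A call with a number of a shift or a turn outside -1 to 1 is refused whole. A call with a gripper value outside its range is refused whole. "grip" is the closure, from -1 (fully open) to 1 (shut), set as the call begins (left out, the last holds). The fingers move at their own pace and stop on an object; "newtons" is the grip in N (left out, the last holds). Time passes only in rows, so rows that do not move let the fingers close, or fill a call up. It gives the time, the measured TCP pose, the force and the opening at its end, in the units of the state.
- read_state(): the state, without advancing time (a new reading comes with each control period).
- grab_frame(name): name is "scene" or "top" or "wrist"; returns a dict with "pixels" (400x640x3 uint8, red, green, blue), "range_z" (400x640 float32, mm along the optical axis (not along the pixel's ray), 0 where there is no reading), "vertical_fov" (degrees; the focal length in pixels is half the picture's height over the tangent of half this angle, whatever the lens; pixels are square), "cx", "cy" (the principal point, pixels), "T" (4x4, takes a point from camera to world coordinates). Camera axes: x right, y down, z forward; pixel columns grow to the right and rows downward; lengths in mm; the calibration is good to about 2 mm. A picture is of the moment at which its call begins.
- finish_job(): hands the job in, once; it reports no verdict.
The state is a dict: "time": time; "q": joint angles; "qd": joint speeds; "joint_efforts": joint torques, N m; "tcp_pos": TCP position; "tcp_rot": TCP orientation; "wrist_force": force on the tool from outside, world axes, zero at the start; "wrist_torque": the same for the moment, N m; "grip_width": finger opening in mm.
Only numpy, scipy, OpenCV 4.12 (cv2) and the standard library are available. Lean on these libraries where they do the work, as an engineer would, in place of code of your own. Each camera call takes 0.05 s, during which the arm holds its last target. There are 200 camera calls.

### The job

Put the washed enamel cups away as two upright nests: in the middle of the round wooden board the blue cup, with the red cup nested in it and the wooden lid on top; in the middle of the square clay tile the green cup, with the yellow cup nested in it. Everything must be fully seated, and the oil tin, the salt jar and the stone mortar must be left where they stand.

Things in the scene. Friction and masses are not known exactly. Their poses are not given: they have to be found in the camera images.
- blue_cup: Blue enamel stacking cup, mouth up, 80 mm high, origin at the centre of its underside, z up. Upper band (38 to 80 mm up) cylindrical, 62 mm across, wall 3.5, mouth 55. Below it a shoulder steps in to a body 51 mm across, tapering to 44 at the foot. Nested in another cup, its shoulder rests on that rim: origin 42 mm above the other's, the band standing free above it. About 0.12 kg.
- red_cup: Red enamel stacking cup, mouth up, 80 mm high, origin at the centre of its underside, z up. Upper band (38 to 80 mm up) cylindrical, 62 mm across, wall 3.5, mouth 55. Below it a shoulder steps in to a body 51 mm across, tapering to 44 at the foot. Nested in another cup, its shoulder rests on that rim: origin 42 mm above the other's, the band standing free above it. About 0.12 kg.
- green_cup: Green enamel stacking cup, mouth up, 80 mm high, origin at the centre of its underside, z up. Upper band (38 to 80 mm up) cylindrical, 62 mm across, wall 3.5, mouth 55. Below it a shoulder steps in to a body 51 mm across, tapering to 44 at the foot. Nested in another cup, its shoulder rests on that rim: origin 42 mm above the other's, the band standing free above it. About 0.12 kg.
- yellow_cup: Yellow enamel stacking cup, mouth up, 80 mm high, origin at the centre of its underside, z up. Upper band (38 to 80 mm up) cylindrical, 62 mm across, wall 3.5, mouth 55. Below it a shoulder steps in to a body 51 mm across, tapering to 44 at the foot. Nested in another cup, its shoulder rests on that rim: origin 42 mm above the other's, the band standing free above it. About 0.12 kg.
- lid: Pale wooden lid, right way up: disc 62 mm across, 8 thick; round knob on it 24 across, 32 tall; below it a plug 45 across, 8 deep, that goes into a cup's mouth. Origin at the centre of the plug's underside, z up; disc top at 16 mm, knob top at 48. Seated, the disc rests on the rim, origin 72 mm above the cup's origin. About 0.06 kg.
- board: Round dark wooden board, fixed, 110 mm across and 12 mm thick; origin at the centre of its underside, on the work surface; its top is at z 12 mm.
- tile: Square terracotta clay tile, fixed, 110 x 110 mm and 12 mm thick; origin at the centre of its underside, on the work surface; its top is at z 12 mm. x and y along its edges.
- oil_tin: Low closed brass-coloured round oil tin with a grey top and a small dark spout cap, 80 mm across, 45 mm high; origin at the centre of its underside. Not to be moved.
- salt_jar: White ceramic salt jar with a black cap, 60 mm across, 90 mm high; origin at the centre of its underside. Not to be moved.
- mortar: Dark stone mortar on three legs with its pestle in it, 130 mm across, 72 mm high (the pestle about 100 mm); origin at the centre of its underside. Not to be moved.
Mind the look-alikes: they are no part of the job. Of the things that look like the red_cup, the larger one is meant.

How it is judged:
By the outcome, as a careful person would: the job done as asked, in the order asked, and still so for the second after the job is handed in, with the robot touching nothing.
It also fails if it takes over 120 s, if anything falls off the work surface, if the arm or the gripper's body presses on something with over 40 N, if the wrist force passes 120 N, or if a joint passes its speed limit or range.

## Working session

There is one attempt and no reset: what is moved stays moved. The work goes in short steps, Python scripts to look and compute and a tool call to move; the robot and the scene stay as the last step left them, time stands still between calls to the robot, and variables do not carry over. Pictures are saved under pics/ and viewed, about 12 in all and at most 16, crops included, and the job is handed in when it is done.

Besides the shell and the picture viewer there is one more tool, called after ">>>" as a command line: name --argument value ..., lists and objects as JSON in quotes. play_rows: Moves the arm, as the interface text tells. Its arguments: {"type":"object","properties":{"deltas":{"type":"string"},"grip":{"type":"number"},"newtons":{"type":"number"}},"required":["deltas"]}

```bash
mkdir -p pics; cat > h.py <<'E'
from plant import *
import numpy as np, cv2
def cloud(f):
    z=f["range_z"];h,w=z.shape;fl=h/2/np.tan(np.radians(f["vertical_fov"])/2)
    u,v=np.meshgrid(np.arange(w),np.arange(h))
    P=np.stack([(u-f["cx"])/fl*z,(v-f["cy"])/fl*z,z,np.ones_like(z)],-1)@np.array(f["T"]).T
    return P[...,:3]
def save(f,n): cv2.imwrite(f"pics/{n}.png",f["pixels"][...,::-1])
E
python3 - <<'E'
from h import *
s=read_state();print(s["tcp_pos"],s["tcp_rot"],s["grip_width"],s["time"])
for n in("scene","top","wrist"):
    f=grab_frame(n);save(f,n+"0");np.savez(n+"0.npz",P=cloud(f),pix=f["pixels"],**{k:f[k] for k in("T","vertical_fov","cx","cy")});print(n,np.round(f["T"],2).tolist(),f["vertical_fov"])
E
```

```text
[ 160.45966106 -629.28351062  213.64686311] [-0.55801313  0.43437523 -0.43333803  0.55871071] 92.06956153904832 0.0
scene [[0.02, 0.84, -0.54, 1065.62], [1.0, -0.02, -0.0, 14.46], [-0.01, -0.54, -0.84, 931.65], [0.0, 0.0, 0.0, 1.0]] 48.231354901666094
top [[0.02, -1.0, 0.07, 381.39], [-1.0, -0.02, -0.02, 19.46], [0.02, -0.07, -1.0, 1350.64], [0.0, 0.0, 0.0, 1.0]] 44.978522657988194
wrist [[0.25, -0.93, -0.26, 233.37], [-0.97, -0.24, -0.06, -613.16], [-0.0, 0.26, -0.96, 384.05], [0.0, 0.0, 0.0, 1.0]] 69.03871085181136
```

View pics/top0.png

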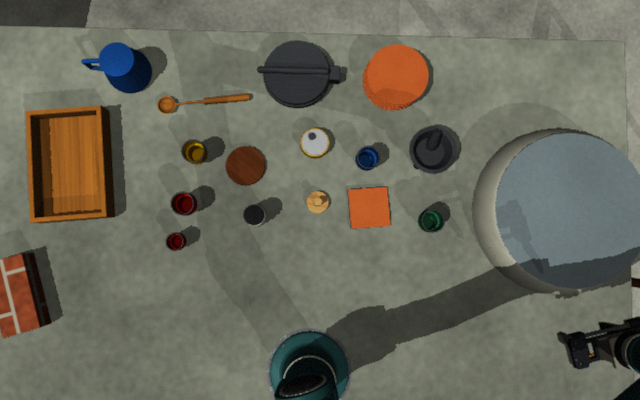

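View pics/scene0.png

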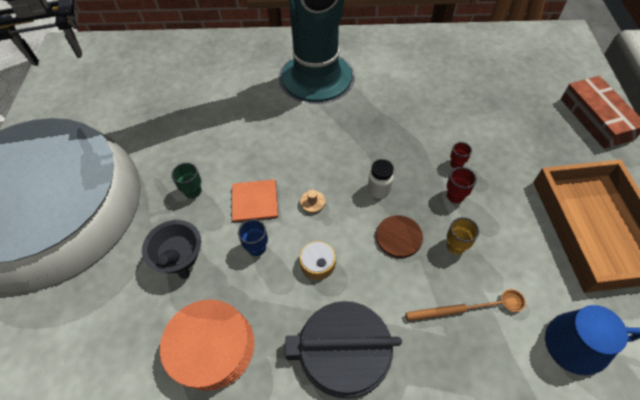

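Top view: blue cup (367,158), large red (184,203), small red decoy (176,241), yellow (194,151), green (431,220), lid (317,202), board (246,165), tile (369,207). There is also a large tub at (570,210) near the arm. Measuring positions next.

```bash
python3 - <<'E'
from h import *
d=np.load("top0.npz");P=d["P"]
px=dict(blue=(367,158),red=(184,203),yellow=(194,151),green=(431,220),lid=(317,202),board=(246,165),tile=(369,207),tin=(315,142),salt=(255,214),mortar=(434,149),smallred=(176,241))
ht=dict(blue=80,red=80,yellow=80,green=80,lid=16,board=12,tile=12,tin=45,salt=90,mortar=72,smallred=60)
for k,(u,v) in px.items():
    r=34
    sub=P[v-r:v+r,u-r:u+r].reshape(-1,3)
    c=P[v,u][:2];h=ht[k]
    m=(abs(sub[:,2]-h)<6)&(np.linalg.norm(sub[:,:2]-c,axis=1)<(90 if k in("board","tile","mortar") else 55))
    q=sub[m][:,:2].astype(np.float32)
    if len(q)<5: print(k,len(q),P[v,u]);continue
    (x,y),rr=cv2.minEnclosingCircle(q);rect=cv2.minAreaRect(q)
    print(k,len(q),np.round([x,y,rr],1),np.round(rect[0],1),np.round(rect[1],0),round(rect[2],1), "max z",sub[np.linalg.norm(sub[:,:2]-c,axis=1)<45,2].max().round(1))
m=P[130:290,470:640].reshape(-1,3);print("tub zmax",np.percentile(m[:,2],[50,99]),m[m[:,2]>40].min(0),m[m[:,2]>40].max(0))
print(P[300,120],P[380,20])
E
```

```text
blue 111 [ 582.4 -147.1   31.3] [ 583.  -146.7] [60. 61.] 46.3 max z 89.3
red 123 [450.  340.   31.2] [449.4 339.6] [60. 60.] 65.2 max z 86.1
yellow 121 [589.6 317.   31.8] [589.1 317.5] [61. 60.] 79.6 max z 87.9
green 113 [ 417.3 -319.9   31.3] [ 417.6 -319.3] [58. 61.] 1.1 max z 88.3
lid 310 [464.3 -15.7  30.9] [464.1 -15. ] [59. 58.] 1.1 max z 57.1
board 1241 [561.3 181.9  89.6] [559.8 184.2] [167. 174.] 40.3 max z 22.1
tile 1537 [ 452.8 -163.6   88. ] [ 452.7 -163.4] [162. 159.] 0.8 max z 22.3
tin 492 [627.   -4.8  39.3] [627.2  -4.3] [76. 76.] 47.1 max z 51.5
salt 319 [423.2 152.3  26.6] [423.4 151.8] [52. 51.] 47.4 max z 99.3
mortar 729 [ 608.6 -321.5   65.6] [ 608.3 -320.6] [126. 126.] 89.5 max z 101.8
smallred 75 [350.  361.   24.5] [349.3 361.3] [46. 46.] 27.7 max z 71.9
tub zmax [100.21880177 107.76101404] [ 237.61498756 -864.01729709   40.01206655] [ 673.60036861   19.46165826 1350.63965324]
[182.91734545 519.58273574  -3.88271302] [-34.42043891 776.47702757  -1.08746578]
```

```bash
cat >> h.py <<'E'
from scipy.spatial.transform import Rotation as R
def cast(f,uv,z):
    h=400;fl=h/2/np.tan(np.radians(f["vertical_fov"])/2);T=np.array(f["T"])
    uv=np.asarray(uv,float).reshape(-1,2)
    d=np.c_[(uv[:,0]-f["cx"])/fl,(uv[:,1]-f["cy"])/fl,np.ones(len(uv))]@T[:3,:3].T
    return (T[:3,3]+d*((z-T[2,3])/d[:,2])[:,None])[:,:2]
def st():
    s=read_state();r=R.from_quat(s["tcp_rot"]).as_matrix()
    print("t",round(s["time"],2),"tcp",np.round(s["tcp_pos"],1),"jaw yaw",round(float(np.degrees(np.arctan2(r[1,0],r[0,0]))),1),"y",np.round(r[:,1],3),"w",round(s["grip_width"],1),"F",np.round(s["wrist_force"],1));return s
E
python3 - <<'E'
from h import *
st()
d=np.load("top0.npz");pix=d["pix"];hsv=cv2.cvtColor(pix,cv2.COLOR_RGB2HSV)
for k,(u,v),r in(("board",(246,165),28),("tile",(369,207),30),("lid",(317,202),18)):
    c=hsv[v-8,u-8].astype(int);print(k,c,hsv[v-r+0,u-r])
    m=np.zeros(hsv.shape[:2],np.uint8);s=hsv[v-r:v+r,u-r:u+r].astype(int)
    m[v-r:v+r,u-r:u+r]=((s[...,1]>110)&(abs(s[...,0]-c[0])<12)).astype(np.uint8)
    cs,_=cv2.findContours(m,cv2.RETR_EXTERNAL,cv2.CHAIN_APPROX_NONE);q=max(cs,key=cv2.contourArea).reshape(-1,2)
    w=cast(d,q,12).astype(np.float32);print(np.round(cv2.minEnclosingCircle(w)[0],1),cv2.minEnclosingCircle(w)[1],cv2.minAreaRect(w))
E
```

```text
t 0.15 tcp [ 160.5 -629.4  213.9] jaw yaw -75.7 y [-0.     0.001 -1.   ] w 92.0 F [-0.1 -0.4 -0.3]
board [ 12 203  78] [34 30 68]
[561.2 185.5] 54.642662048339844 ((562.0433959960938, 185.9945068359375), (106.62690734863281, 105.57764434814453), 1.5255390405654907)
tile [ 10 200 191] [ 40  30 128]
[ 451.7 -160.4] 76.3353042602539 ((451.3663024902344, -161.0423126220703), (111.08171081542969, 111.86042785644531), 5.583285808563232)
lid [ 20  78 117] [ 36  34 121]
[463.5 -17.3] 30.969074249267578 ((464.3721618652344, -17.79265022277832), (58.43191146850586, 58.353309631347656), 1.165370225906372)
```

>>> play_rows --deltas "0.1 0.12 0 0; 0.106 0.121 0 0; 0.106 0.121 0 0; 0.106 0.121 0 0; 0.106 0.121 0 0; 0.106 0.121 0 0; 0.106 0.121 0 0; 0.106 0.121 0 0" --grip -1 --newtons 20

```text
time: 0.95
tcp_pos: [371.9, -386.6, 214.5]
tcp_rot: [0.558, -0.434, 0.434, -0.558]
wrist_force: [-0.1, 0.5, -1.1]
grip_width: 91.9
```

>>> play_rows --deltas "0.106 0.121 0 0; 0.106 0.121 0 0; 0.106 0.121 0 0; 0.106 0.121 0 0; 0.106 0.121 0 0; 0.106 0.121 0 0; 0 0 0 0; 0 0 0 0"

```text
time: 1.75
tcp_pos: [530.3, -205.7, 214.1]
tcp_rot: [0.559, -0.434, 0.433, -0.559]
wrist_force: [0.2, 0.3, -0.3]
grip_width: 91.6
```

Moves track exactly. Take one close look with the wrist camera.

```bash
python3 - <<'E'
from h import *
st();f=grab_frame("wrist");save(f,"w1");P=cloud(f)
T=np.array(f["T"]);print(T.round(2).tolist())
np.savez("w1.npz",P=P,pix=f["pixels"],**{k:f[k] for k in("T","vertical_fov","cx","cy")})
q=P.reshape(-1,3);q=q[(abs(q[:,2]-80)<6)&(np.linalg.norm(q[:,:2]-[583,-147],axis=1)<50)][:,:2].astype(np.float32)
print(len(q),cv2.minEnclosingCircle(q),cv2.fitEllipse(cv2.convexHull(q)))
E
```

```text
t 1.75 tcp [ 530.3 -205.7  214.1] jaw yaw -75.6 y [-0.001  0.    -1.   ] w 91.6 F [ 0.2  0.3 -0.3]
[[0.25, -0.93, -0.26, 603.19], [-0.97, -0.24, -0.07, -189.14], [0.0, 0.26, -0.96, 384.42], [0.0, 0.0, 0.0, 1.0]]
772 ((581.6549682617188, -147.7117156982422), 31.030231475830078) ((581.787841796875, -147.64553833007812), (61.2994270324707, 61.760616302490234), 41.91790008544922)
```

View pics/w1.png

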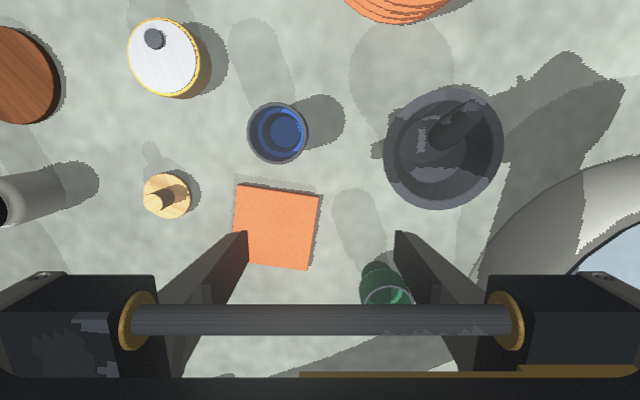

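Wrist view: blue cup at (278,132), with lid (167,193) and tile (276,227) clear of it. Blue rim centre is (582,-147.5).

>>> play_rows --deltas "0.069 0.078 0 0; 0.069 0.078 0 0; 0.069 0.077 0 0; 0 0 -0.16 0; 0 0 -0.16 0; 0 0 -0.16 0; 0 0 -0.14 0; 0 0 -0.076 0"

```text
time: 2.6
tcp_pos: [578.9, -150.3, 37.4]
tcp_rot: [0.559, -0.436, 0.433, -0.557]
wrist_force: [0.5, 0.1, 0.1]
grip_width: 91.9
```

```bash
python3 - <<'E'
from h import *
st();d=np.load("w1.npz");pix=d["pix"];hsv=cv2.cvtColor(pix,cv2.COLOR_RGB2HSV).astype(int)
for k,(u,v),r,z in(("tile",(276,227),48,12),("lid",(167,193),30,16)):
    c=hsv[v,u] if k=="tile" else hsv[v+5,u+14]
    m=np.zeros((400,640),np.uint8);s=hsv[v-r:v+r,u-r:u+r]
    m[v-r:v+r,u-r:u+r]=((s[...,1]>60)&(abs(s[...,0]-c[0])<10))
    cs,_=cv2.findContours(m,cv2.RETR_EXTERNAL,cv2.CHAIN_APPROX_NONE);q=max(cs,key=cv2.contourArea).reshape(-1,2)
    w=cast(d,q,z).astype(np.float32);print(k,c,cv2.minEnclosingCircle(w),cv2.minAreaRect(w))
E
```

```text
t 2.6 tcp [ 578.9 -150.3   37.4] jaw yaw -75.9 y [-0.005 -0.    -1.   ] w 91.9 F [0.5 0.1 0.1]
tile [ 12 138 241] ((441.6512145996094, -162.44546508789062), 84.41552734375) ((441.91436767578125, -160.12281799316406), (133.96678161621094, 113.6790771484375), 5.480648040771484)
lid [ 17  96 167] ((463.3127136230469, -16.75421905517578), 33.10896301269531) ((464.70184326171875, -17.523475646972656), (60.97624969482422, 62.14389419555664), 73.4670181274414)
```

>>> play_rows --deltas "0.012 0.011 0.01 0; 0 0 0 0; 0 0 0 0; 0 0 0 0; 0 0 0 0; 0 0 0 0; 0 0 0 0; 0 0 0 0"

```text
time: 3.4
tcp_pos: [584.9, -145.6, 43.2]
tcp_rot: [0.558, -0.434, 0.434, -0.558]
wrist_force: [-0.0, -0.8, -0.3]
grip_width: 91.8
```

>>> play_rows --deltas "0 0 0 0; 0 0 0 0; 0 0 0 0; 0 0 0 0; 0 0 0 0; 0 0 0 0; 0 0 0 0; 0 0 0 0" --grip 1

```text
time: 4.2
tcp_pos: [584.8, -145.6, 43.1]
tcp_rot: [0.558, -0.434, 0.434, -0.558]
wrist_force: [1.2, 0.5, -0.2]
grip_width: 62.0
```

>>> play_rows --deltas "0 0 0.1 0; 0 0 0.15 0; -0.005 0.06 0.15 0; -0.01 0.16 0 0; -0.01 0.18 0 0; -0.01 0.18 0 0; -0.01 0.18 0 0; -0.01 0.18 0 0"

```text
time: 5.0
tcp_pos: [570.8, 90.9, 143.2]
tcp_rot: [0.558, -0.434, 0.434, -0.558]
wrist_force: [1.7, 0.5, -0.7]
grip_width: 61.8
```

>>> play_rows --deltas "-0.01 0.18 0 0; -0.01 0.14 0 0; -0.005 0.068 0 0; 0 0 0 0; 0 0 0 0; 0 0 0 0; 0 0 0 0; 0 0 0 0"

```text
time: 5.8
tcp_pos: [565.3, 184.8, 143.1]
tcp_rot: [0.558, -0.434, 0.435, -0.558]
wrist_force: [-0.1, -0.3, -0.5]
grip_width: 61.9
```

```bash
python3 - <<'E'
from h import *
st();f=grab_frame("wrist");save(f,"w2")
np.savez("w2.npz",P=cloud(f),pix=f["pixels"],**{k:f[k] for k in("T","vertical_fov","cx","cy")})
E
```

```text
t 5.8 tcp [565.3 184.8 143.1] jaw yaw -75.8 y [ 0.    -0.001 -1.   ] w 61.9 F [-0.1 -0.3 -0.5]
```

View pics/w2.png

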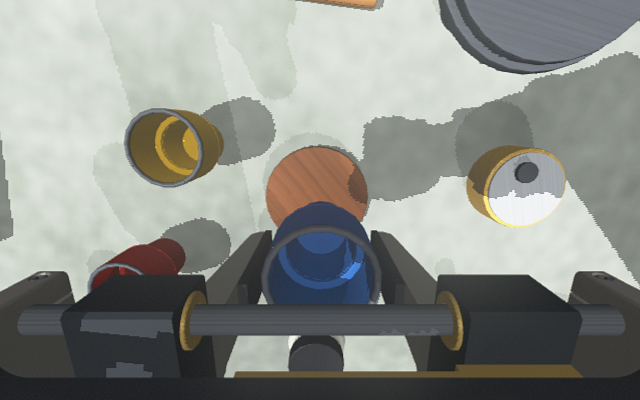

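Wrist view: blue cup held at (320,265), board edge beyond it (317,185), yellow at (168,147). Fit circles for held rim, board edge and yellow.

```bash
cat >> h.py <<'E'
from scipy.optimize import least_squares
def circ(q,r):  # robust fit, known radius
    s=least_squares(lambda c:np.hypot(*(q-c).T)-r,q.mean(0),loss="soft_l1",f_scale=0.7);return np.round(s.x,1),round(float(np.sqrt(np.median(s.fun**2))),2)
def circr(q):
    s=least_squares(lambda c:np.hypot(*(q-c[:2]).T)-c[2],[*q.mean(0),40],loss="soft_l1",f_scale=0.7);return np.round(s.x,1)
def rim(P,c,z,rad=45,tol=4): # rim annulus points at height z
    q=P.reshape(-1,3);q=q[(abs(q[:,2]-z)<tol)&(np.hypot(*(q[:,:2]-c).T)<rad)];return q[:,:2]
E
python3 - <<'E'
from h import *
d=np.load("w2.npz");P=d["P"];hsv=cv2.cvtColor(d["pix"],cv2.COLOR_RGB2HSV).astype(int)
q=rim(P,[565,185],180,36,3);print("held",len(q),circ(q,29.2),circr(q))
q=rim(P,[589,317],80,36,4);print("yellow",len(q),circ(q,29.2),circr(q))
print(hsv[175,300],hsv[160,340],hsv[190,350],hsv[130,300])
m=np.zeros((400,640),np.uint8);m[140:205,255:380]=((hsv[...,1]>90)&(hsv[...,0]<25))[140:205,255:380]
cs,_=cv2.findContours(m,cv2.RETR_EXTERNAL,cv2.CHAIN_APPROX_NONE);q=max(cs,key=cv2.contourArea).reshape(-1,2)
q=q[(q[:,1]<185)];w=cast(d,q,12);print("board",circ(w,55),circr(w),len(q))
E
```

```text
held 2095 (array([563.1, 182.3]), 1.02) [563.4 182.4  28.9]
yellow 1465 (array([589.3, 316. ]), 0.84) [589.3 316.   28.9]
[ 11 124 162] [ 11 123 166] [12 98 99] [ 45  15 211]
board (array([560.5, 186.3]), 0.38) [562.5 186.8  53.2] 118
```

>>> play_rows --deltas "-0.006 0.012 -0.1 0; 0 0 -0.1 0; 0 0 -0.08 0; 0 0 -0.04 0; 0 0 -0.02 0; 0 0 -0.008 0; 0 0 -0.004 0; 0 0 0 0"

```text
time: 6.65
tcp_pos: [563.9, 189.6, 55.8]
tcp_rot: [-0.558, 0.434, -0.434, 0.559]
wrist_force: [0.8, 0.2, -1.8]
grip_width: 62.0
```

>>> play_rows --deltas "0 0 0 0; 0 0 0 0; 0 0 0 0; 0 0 0 0; 0 0 0 0; 0 0 0 0; 0 0 0 0; 0 0 0 0" --grip -1

```text
time: 7.45
tcp_pos: [563.4, 189.4, 55.1]
tcp_rot: [0.558, -0.434, 0.434, -0.558]
wrist_force: [-0.5, 0.3, 0.5]
grip_width: 91.7
```

>>> play_rows --deltas "0 0 0.1 0; 0 0 0.15 0; 0 0 0.15 0; 0 0 0.1 0; -0.09 0.12 0.06 0; -0.12 0.16 0 0; -0.12 0.16 0 0; -0.1 0.14 0 0"

```text
time: 8.25
tcp_pos: [454.1, 336.3, 195.6]
tcp_rot: [-0.558, 0.434, -0.434, 0.559]
wrist_force: [0.6, 0.4, -0.6]
grip_width: 91.9
```

>>> play_rows --deltas "0 0 0 0; 0 0 0 0; 0 0 0 0; 0 0 0 0; 0 0 0 0; 0 0 0 0; 0 0 0 0; 0 0 0 0"

```text
time: 9.05
tcp_pos: [456.0, 334.2, 195.1]
tcp_rot: [0.558, -0.434, 0.434, -0.558]
wrist_force: [-0.0, -0.3, -0.1]
grip_width: 91.9
```

```bash
python3 - <<'E'
from h import *
st();f=grab_frame("wrist");save(f,"w3");P=cloud(f)
np.savez("w3.npz",P=P,pix=f["pixels"],**{k:f[k] for k in("T","vertical_fov","cx","cy")})
for n,c,z in(("red",[450,340],80),("blue",[561,186],92),("yellow",[589,316],80)):
  q=rim(P,c,z,36,4);print(n,len(q)); 
  if len(q)>10: print(circ(q,29.2),circr(q))
g=grab_frame("top");P=cloud(g);q=rim(P,[561,186],92,38,5);print("top blue",len(q),circ(q,29.2) if len(q)>9 else 0)
q=rim(P,[450,340],80,38,5);print("top red",len(q),circ(q,29.2))
E
```

```text
t 9.05 tcp [456.  334.2 195.1] jaw yaw -75.7 y [-0. -0. -1.] w 91.9 F [-0.  -0.3 -0.1]
red 730
(array([450.3, 340.3]), 0.96) [450.3 340.3  28.8]
blue 1186
(array([560.8, 188.4]), 0.79) [560.8 188.4  28.9]
yellow 1050
(array([588.3, 317.5]), 0.99) [588.4 317.5  28.8]
top blue 95 (array([561.2, 187.1]), 0.9)
top red 54 (array([449.6, 340. ]), 1.23)
```

View pics/w3.png

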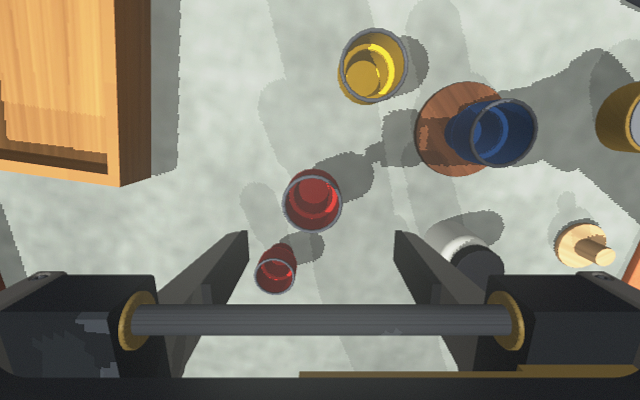

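Blue cup stands upright on the board at (561,188), about 2 mm off centre. Red at (312,200) in the wrist picture → (450,340).

>>> play_rows --deltas "-0.023 0.024 -0.05 0; 0 0 -0.14 0; 0 0 -0.14 0; 0 0 -0.14 0; 0 0 -0.09 0; 0 0 -0.04 0; 0 0 -0.016 0; 0 0 0 0"

```text
time: 9.95
tcp_pos: [450.0, 340.9, 41.2]
tcp_rot: [-0.558, 0.434, -0.434, 0.559]
wrist_force: [-0.6, 0.8, -0.8]
grip_width: 91.8
```

>>> play_rows --deltas "0 0 0 0; 0 0 0 0; 0 0 0 0; 0 0 0 0; 0 0 0 0; 0 0 0 0; 0 0 0 0; 0 0 0 0" --grip 1

```text
time: 10.75
tcp_pos: [450.5, 341.0, 41.7]
tcp_rot: [-0.558, 0.434, -0.434, 0.559]
wrist_force: [-0.7, 0.9, 5.5]
grip_width: 60.5
```

>>> play_rows --deltas "0 0 0.04 0; 0 0 0.08 0; 0 0 0.12 0; 0 0 0.12 0; 0 0 0.12 0; 0 0 0.04 0; 0 0 0 0; 0 0 0 0"

```text
time: 11.55
tcp_pos: [449.5, 339.6, 169.8]
tcp_rot: [0.559, -0.434, 0.434, -0.558]
wrist_force: [-0.5, -0.1, -2.6]
grip_width: 60.1
```

>>> play_rows --deltas "0.044 -0.061 0 0; 0.088 -0.122 0 0; 0.088 -0.122 0 0; 0.088 -0.122 0 0; 0.088 -0.122 0 0; 0.044 -0.061 0 0; 0 0 0 0; 0 0 0 0"

```text
time: 12.35
tcp_pos: [558.9, 188.0, 169.3]
tcp_rot: [0.559, -0.435, 0.433, -0.558]
wrist_force: [-0.7, 1.2, -1.5]
grip_width: 60.4
```

```bash
python3 - <<'E'
from h import *
s=st();f=grab_frame("wrist");save(f,"w4");P=cloud(f)
for n,c,z in(("held",s["tcp_pos"][:2],s["tcp_pos"][2]+38.3),("blue",[561,188],92)):
  q=rim(P,c,z,36,4);print(n,len(q)); 
  if len(q)>10: print(circ(q,29.2),circr(q))
E
```

```text
t 12.35 tcp [558.9 188.  169.3] jaw yaw -75.7 y [-0.003 -0.    -1.   ] w 60.4 F [-0.7  1.2 -1.5]
held 2345
(array([559.4, 186.2]), 1.01) [559.8 186.3  28.8]
blue 487
(array([561.2, 187.1]), 0.93) [561.6 187.2  28.9]
```

View pics/w4.png

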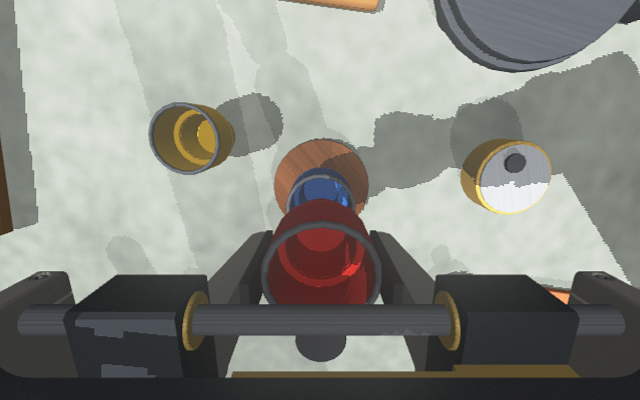

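Red is held upright at (320,262) above the blue cup; relative shift needed is (+1.8,+0.9) mm.

>>> play_rows --deltas "0.007 0.004 -0.06 0; 0 0 -0.08 0; 0 0 -0.06 0; 0 0 -0.03 0; 0 0 -0.02 0; 0 0 -0.016 0; 0 0 -0.012 0; 0 0 0 0"

```text
time: 13.2
tcp_pos: [562.0, 188.9, 101.6]
tcp_rot: [-0.558, 0.434, -0.434, 0.558]
wrist_force: [0.2, -0.1, -2.4]
grip_width: 60.6
```

>>> play_rows --deltas "0 0 -0.004 0; 0 0 -0.004 0; 0 0 -0.004 0; 0 0 -0.002 0; 0 0 0 0; 0 0 0 0; 0 0 0 0; 0 0 0 0"

```text
time: 14.0
tcp_pos: [561.9, 188.9, 98.1]
tcp_rot: [0.558, -0.434, 0.434, -0.558]
wrist_force: [-0.3, -0.8, -1.1]
grip_width: 60.6
```

No contact force yet, so it is free; continue down.

>>> play_rows --deltas "0 0 -0.004 0; 0 0 -0.004 0; 0 0 -0.002 0; 0 0 0 0; 0 0 0 0; 0 0 0 0; 0 0 0 0; 0 0 0 0"

```text
time: 14.8
tcp_pos: [562.0, 188.8, 95.7]
tcp_rot: [-0.558, 0.434, -0.434, 0.558]
wrist_force: [-0.4, -1.3, 1.7]
grip_width: 60.2
```

>>> play_rows --deltas "0 0 0 0; 0 0 0 0; 0 0 0 0; 0 0 0 0; 0 0 0 0; 0 0 0 0; 0 0 0 0; 0 0 0 0" --grip -1

```text
time: 15.6
tcp_pos: [561.9, 188.9, 95.6]
tcp_rot: [0.558, -0.434, 0.434, -0.558]
wrist_force: [0.0, 0.4, 0.3]
grip_width: 92.0
```

>>> play_rows --deltas "0 0 0.06 0; 0 0 0.14 0; 0 0 0.16 0; 0 0 0.04 0; -0.05 -0.11 0 0; -0.08 -0.16 0 0; -0.08 -0.16 0 0; -0.08 -0.16 0 0"

```text
time: 16.4
tcp_pos: [488.4, 40.1, 196.0]
tcp_rot: [-0.558, 0.434, -0.434, 0.559]
wrist_force: [0.2, -0.6, 0.8]
grip_width: 92.2
```

>>> play_rows --deltas "-0.07 -0.15 0 0; -0.04 -0.08 0 0; 0 0 0 0; 0 0 0 0; 0 0 0 0; 0 0 0 0; 0 0 0 0; 0 0 0 0"

```text
time: 17.2
tcp_pos: [462.0, -15.5, 195.5]
tcp_rot: [0.559, -0.434, 0.433, -0.559]
wrist_force: [-0.5, 0.4, 0.7]
grip_width: 91.9
```

```bash
python3 - <<'E'
from h import *
s=st();f=grab_frame("wrist");save(f,"w5");P=cloud(f);g=grab_frame("top");Q=cloud(g);h=grab_frame("scene");save(h,"s5");S=cloud(h)
for nm,A in(("wrist",P),("top",Q),("scene",S)):
  a=A.reshape(-1,3)
  for n,c,z in(("nest",[561,188],134),("lid",[464,-17],16),("knob",[464,-17],48)):
    q=rim(A,c,z,36,5);
    if len(q)>10: print(nm,n,len(q),circ(q,29.2 if n=="nest" else 12),cv2.minEnclosingCircle(q.astype(np.float32)))
  m=a[(np.hypot(*(a[:,:2]-[561,188]).T)<38)&(a[:,2]>118)];print("rim z median",np.median(m[:,2]) if len(m) else None)
E
```

```text
t 17.2 tcp [462.  -15.5 195.5] jaw yaw -75.6 y [-0.  0. -1.] w 91.9 F [-0.5  0.4  0.7]
wrist nest 1565 (array([561.4, 185.4]), 0.69) ((560.663330078125, 185.9496612548828), 31.362834930419922)
wrist lid 1518 (array([466.3, -15.3]), 11.76) ((463.6286926269531, -15.92486572265625), 30.80974006652832)
wrist knob 338 (array([461.5, -18.6]), 3.46) ((463.870849609375, -15.913768768310547), 11.680756568908691)
rim z median 129.66458257609642
top nest 112 (array([561.2, 187.1]), 1.0) ((561.91357421875, 186.87046813964844), 31.29730796813965)
rim z median 134.4226782576917
scene nest 202 (array([562.4, 188.3]), 0.95) ((561.9519653320312, 187.36471557617188), 31.962682723999023)
scene lid 313 (array([469.8, -14.3]), 10.76) ((464.4944763183594, -15.089499473571777), 31.495454788208008)
scene knob 69 (array([461.9, -14. ]), 3.08) ((463.8107604980469, -14.220829010009766), 12.926980018615723)
rim z median 130.42926139392353
```

View pics/w5.png

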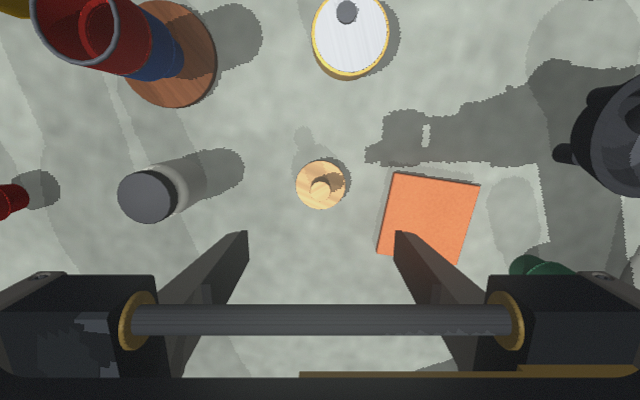

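Nest rim at z≈134: seated. Lid at (320,185) → (464,-16).

>>> play_rows --deltas "0.008 -0.002 -0.08 0; 0 0 -0.14 0; 0 0 -0.16 0; 0 0 -0.16 0; 0 0 -0.1 0; 0 0 -0.04 0; 0 0 -0.016 0; 0 0 0 0"

```text
time: 18.15
tcp_pos: [464.5, -16.5, 22.0]
tcp_rot: [-0.558, 0.434, -0.434, 0.559]
wrist_force: [-0.5, -0.0, 0.2]
grip_width: 92.0
```

>>> play_rows --deltas "0 0 0 0; 0 0 0 0; 0 0 0 0; 0 0 0 0; 0 0 0 0; 0 0 0 0; 0 0 0 0; 0 0 0 0" --grip 1

```text
time: 18.95
tcp_pos: [463.8, -16.6, 21.5]
tcp_rot: [0.558, -0.434, 0.434, -0.558]
wrist_force: [-0.4, -0.1, 0.1]
grip_width: 30.0
```

>>> play_rows --deltas "0 0 0 0; 0 0 0 0; 0 0 0 0; 0 0 0 0; 0 0 0 0; 0 0 0 0; 0 0 0 0; 0 0 0 0"

```text
time: 19.75
tcp_pos: [463.9, -16.6, 21.6]
tcp_rot: [0.558, -0.434, 0.434, -0.558]
wrist_force: [-0.0, 0.4, -0.2]
grip_width: 23.8
```

>>> play_rows --deltas "0 0 0.06 0; 0 0 0.12 0; 0 0 0.16 0; 0 0 0.16 0; 0 0 0.14 0; 0.03 0.06 0.07 0; 0.07 0.15 0 0; 0.08 0.17 0 0"

```text
time: 20.55
tcp_pos: [509.7, 77.9, 200.3]
tcp_rot: [-0.557, 0.434, -0.436, 0.558]
wrist_force: [1.1, -0.8, -0.8]
grip_width: 23.1
```

>>> play_rows --deltas "0.08 0.17 0 0; 0.08 0.17 0 0; 0.05 0.096 0 0; 0 0 0 0; 0 0 0 0; 0 0 0 0; 0 0 0 0; 0 0 0 0"

```text
time: 21.35
tcp_pos: [561.4, 186.2, 199.3]
tcp_rot: [0.558, -0.434, 0.434, -0.558]
wrist_force: [-0.9, 0.8, -0.1]
grip_width: 23.5
```

```bash
python3 - <<'E'
from h import *
s=st();f=grab_frame("wrist");save(f,"w6");P=cloud(f)
z=s["tcp_pos"][2]-21.6
hsv=cv2.cvtColor(f["pixels"],cv2.COLOR_RGB2HSV).astype(int)
for n,c,zz,r in(("lid disc",s["tcp_pos"][:2],z+16,31),("nest",[561,188],134,29.2)):
  q=rim(P,c,zz,36,4);print(n,len(q))
  if len(q)>10: print(circ(q,r),circr(q),cv2.minEnclosingCircle(q.astype(np.float32)))
E
```

```text
t 21.35 tcp [561.4 186.2 199.3] jaw yaw -75.8 y [ 0.    -0.001 -1.   ] w 23.5 F [-0.9  0.8 -0.1]
lid disc 2711
(array([553.5, 182. ]), 4.17) [558.4 183.2  26.7] ((561.7752075195312, 184.1821746826172), 30.916584014892578)
nest 457
(array([561.7, 186.9]), 0.94) [561.7 186.9  29.2] ((564.8778076171875, 188.2060546875), 30.635974884033203)
```

View pics/w6.png

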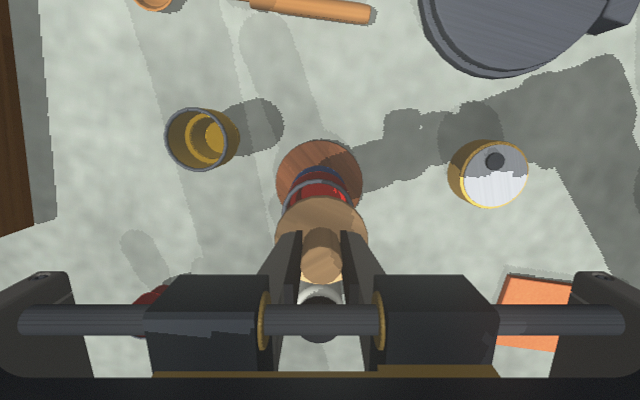

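Lid held level at (320,230) over the nest; offset ≈2 mm in y, with 5 mm of plug clearance.

>>> play_rows --deltas "0 0.007 -0.04 0; 0 0 -0.06 0; 0 0 -0.05 0; 0 0 -0.02 0; 0 0 -0.012 0; 0 0 -0.008 0; 0 0 -0.004 0; 0 0 0 0"

```text
time: 22.2
tcp_pos: [561.6, 189.2, 150.8]
tcp_rot: [-0.558, 0.434, -0.434, 0.559]
wrist_force: [-0.2, 0.1, -0.2]
grip_width: 23.5
```

>>> play_rows --deltas "0 0 -0.004 0; 0 0 -0.004 0; 0 0 -0.002 0; 0 0 0 0; 0 0 0 0; 0 0 0 0; 0 0 0 0; 0 0 0 0"

```text
time: 23.0
tcp_pos: [561.4, 189.2, 148.1]
tcp_rot: [0.558, -0.434, 0.434, -0.558]
wrist_force: [-0.6, 0.1, -1.1]
grip_width: 23.2
```

>>> play_rows --deltas "0 -0.004 -0.002 0; 0 0 -0.001 0; 0 0 0 0; 0 0 0 0; 0 0 0 0; 0 0 0 0; 0 0 0 0; 0 0 0 0"

```text
time: 23.8
tcp_pos: [561.6, 188.2, 147.6]
tcp_rot: [-0.558, 0.434, -0.434, 0.558]
wrist_force: [-0.2, 0.3, 3.2]
grip_width: 23.5
```

>>> play_rows --deltas "0 0 0 0; 0 0 0 0; 0 0 0 0; 0 0 0 0; 0 0 0 0; 0 0 0 0; 0 0 0 0; 0 0 0 0" --grip -1

```text
time: 24.6
tcp_pos: [561.4, 188.2, 147.4]
tcp_rot: [0.558, -0.434, 0.434, -0.558]
wrist_force: [0.2, -0.2, -0.5]
grip_width: 85.1
```

>>> play_rows --deltas "0 0 0.06 0; 0 0 0.12 0; 0 0 0.1 0; -0.02 -0.07 0 0; -0.045 -0.16 0 0; -0.05 -0.175 0 0; -0.05 -0.175 0 0; -0.05 -0.175 0 0"

```text
time: 25.4
tcp_pos: [506.4, -2.9, 217.5]
tcp_rot: [0.558, -0.434, 0.434, -0.558]
wrist_force: [0.1, -0.3, 0.4]
grip_width: 91.3
```

>>> play_rows --deltas "-0.05 -0.175 0 0; -0.05 -0.175 0 0; -0.05 -0.175 0 0; -0.05 -0.175 0 0; -0.05 -0.175 0 0; -0.05 -0.175 0 0; -0.05 -0.175 0 0; -0.01 -0.04 0 0"

```text
time: 26.2
tcp_pos: [414.2, -322.5, 217.5]
tcp_rot: [0.557, -0.436, 0.436, -0.556]
wrist_force: [-1.0, -0.2, 0.1]
grip_width: 92.0
```

>>> play_rows --deltas "0 0 0 0; 0 0 0 0; 0 0 0 0; 0 0 0 0; 0 0 0 0; 0 0 0 0; 0 0 0 0; 0 0 0 0"

```text
time: 27.0
tcp_pos: [417.7, -316.8, 217.3]
tcp_rot: [0.558, -0.434, 0.434, -0.558]
wrist_force: [0.1, 0.3, 1.0]
grip_width: 91.8
```

```bash
python3 - <<'E'
from h import *
s=st();f=grab_frame("wrist");save(f,"w7");P=cloud(f);g=grab_frame("top");save(g,"t7");Q=cloud(g)
for nm,A in(("wrist",P),("top",Q)):
  for n,c,z,r in(("green",[417.5,-320],80,29.2),("lid",[561.5,188],142,31)):
    q=rim(A,c,z,40,5)
    if len(q)>10: print(nm,n,len(q),circ(q,r),circr(q),cv2.minEnclosingCircle(q.astype(np.float32)))
a=Q.reshape(-1,3);m=a[np.hypot(*(a[:,:2]-[561,188]).T)<30];print(np.percentile(m[:,2],[5,25,50,75,99]))
hsv=cv2.cvtColor(f["pixels"],cv2.COLOR_RGB2HSV).astype(int)
m=((hsv[...,0]<16)&(hsv[...,1]>90)&(hsv[...,2]>120)).astype(np.uint8)
cs,_=cv2.findContours(m,cv2.RETR_EXTERNAL,cv2.CHAIN_APPROX_NONE)
for c in cs:
  if cv2.contourArea(c)>800: print(cv2.boundingRect(c),cv2.minAreaRect(cast(f,c.reshape(-1,2),12).astype(np.float32)))
E
```

```text
t 27.0 tcp [ 417.7 -316.8  217.3] jaw yaw -75.7 y [-0. -0. -1.] w 91.8 F [0.1 0.3 1. ]
wrist green 647 (array([ 417.3, -320. ]), 0.97) [ 417.3 -320.    28.8] ((416.5716247558594, -320.25738525390625), 31.1497859954834)
top green 12 (array([ 416.9, -318.3]), 0.89) [ 414.9 -315.1   32.1] ((425.5377197265625, -328.67333984375), 29.08161735534668)
top lid 359 (array([564.7, 190.2]), 6.94) [562.4 187.2  23.9] ((561.8453369140625, 187.18487548828125), 31.087804794311523)
[ 14.17025739 140.60996871 143.13815791 146.02712091 179.03101054]
(161, 73, 92, 103) ((451.69793701171875, -161.5070343017578), (109.13479614257812, 109.75065612792969), 5.394735336303711)
```

View pics/w7.png

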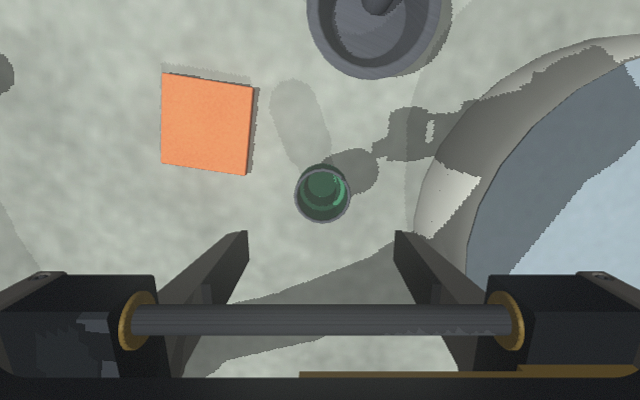

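Lid disc top at z≈143 (expected 142), so it is seated. Green at (322,192); the tub edge at (415,220) is near, so check clearance.

```bash
python3 - <<'E'
from h import *
f=grab_frame("wrist");g=grab_frame("top")
for F in(f,g):
  a=cloud(F).reshape(-1,3);m=a[(a[:,0]>340)&(a[:,0]<520)&(a[:,1]<-352)&(a[:,2]>20)&(a[:,2]<125)]
  m=m[np.hypot(*(m[:,:2]-[417,-320]).T)<160]
  for z in(20,35,50,70,90,105):
    b=m[abs(m[:,2]-z)<8]
    if len(b): print(z,len(b),np.round(b[np.argsort(-b[:,1])[min(5,len(b)-1)]],0), "min dist",np.sort(np.hypot(*(b[:,:2]-[417,-320]).T))[min(5,len(b)-1)].round(0))
E
```

```text
20 345 [ 454. -451.   22.] min dist 134.0
35 722 [ 453. -452.   28.] min dist 135.0
50 1065 [ 450. -455.   46.] min dist 138.0
70 966 [ 462. -465.   64.] min dist 148.0
105 4 [ 432. -479.  101.] min dist 160.0
20 6 [ 499. -456.   27.] min dist 160.0
35 3 [ 499. -456.   27.] min dist 158.0
```

>>> play_rows --deltas "-0.001 -0.012 -0.08 0; 0 0 -0.14 0; 0 0 -0.16 0; 0 0 -0.16 0; 0 0 -0.1 0; 0 0 -0.04 0; 0 0 -0.022 0; 0 0 0 0"

```text
time: 28.0
tcp_pos: [417.8, -320.1, 42.2]
tcp_rot: [-0.558, 0.434, -0.434, 0.558]
wrist_force: [0.6, -0.1, -0.2]
grip_width: 92.4
```

>>> play_rows --deltas "0 0 0 0; 0 0 0 0; 0 0 0 0; 0 0 0 0; 0 0 0 0; 0 0 0 0; 0 0 0 0; 0 0 0 0" --grip 1

```text
time: 28.8
tcp_pos: [417.5, -319.7, 42.4]
tcp_rot: [-0.558, 0.434, -0.434, 0.558]
wrist_force: [-0.9, 1.5, 5.1]
grip_width: 60.5
```

>>> play_rows --deltas "0 0 0.06 0; 0 0 0.12 0; 0 0 0.1 0; 0.017 0.073 0 0; 0.04 0.19 0 0; 0.04 0.19 0 0; 0.03 0.13 0 0; 0.01 0.05 0 0"

```text
time: 29.6
tcp_pos: [452.2, -157.9, 111.8]
tcp_rot: [-0.559, 0.433, -0.432, 0.56]
wrist_force: [0.9, -0.4, -1.1]
grip_width: 60.4
```

>>> play_rows --deltas "0 0 0 0; 0 0 0 0; 0 0 0 0; 0 0 0 0; 0 0 0 0; 0 0 0 0; 0 0 0 0; 0 0 0 0"

```text
time: 30.4
tcp_pos: [451.6, -161.7, 111.8]
tcp_rot: [0.558, -0.434, 0.434, -0.558]
wrist_force: [0.1, -0.1, -2.1]
grip_width: 60.7
```

```bash
python3 - <<'E'
from h import *
s=st();f=grab_frame("wrist");P=cloud(f)
q=rim(P,s["tcp_pos"][:2],s["tcp_pos"][2]+37.8,36,4);print(len(q),circ(q,29.2),circr(q))
E
```

```text
t 30.4 tcp [ 451.6 -161.7  111.8] jaw yaw -75.7 y [-0. -0. -1.] w 60.7 F [ 0.1 -0.1 -2.1]
2328 (array([ 452.1, -163.5]), 1.01) [ 452.5 -163.4   28.8]
```

>>> play_rows --deltas "0 0 -0.05 0; 0 0 -0.07 0; 0 0 -0.06 0; 0 0 -0.03 0; 0 0 -0.012 0; 0 0 -0.004 0; 0 0 -0.003 0; 0 0 0 0"

```text
time: 31.25
tcp_pos: [452.0, -161.7, 55.0]
tcp_rot: [-0.558, 0.434, -0.434, 0.558]
wrist_force: [0.1, 0.3, -2.1]
grip_width: 60.4
```

>>> play_rows --deltas "0 0 0 0; 0 0 0 0; 0 0 0 0; 0 0 0 0; 0 0 0 0; 0 0 0 0; 0 0 0 0; 0 0 0 0" --grip -1

```text
time: 32.05
tcp_pos: [451.6, -161.6, 54.6]
tcp_rot: [0.558, -0.434, 0.434, -0.558]
wrist_force: [-1.4, 0.9, -0.7]
grip_width: 92.1
```

>>> play_rows --deltas "0 0 0.08 0; 0 0 0.16 0; 0 0 0.18 0; 0 0 0.16 0; 0.02 0.07 0.1 0; 0.046 0.16 0 0; 0.046 0.16 0 0.02; 0.046 0.16 0 0.02"

```text
time: 32.85
tcp_pos: [491.4, -22.8, 225.1]
tcp_rot: [-0.609, 0.359, -0.36, 0.609]
wrist_force: [0.5, 0.4, -0.4]
grip_width: 91.7
```

>>> play_rows --deltas "0.046 0.16 0 0.02; 0.046 0.16 0 0.02; 0.046 0.16 0 0.02; 0.046 0.16 0 0.02; 0.046 0.16 0 0.008; 0.046 0.16 0 0; 0.046 0.16 0 0; 0.046 0.16 0 0"

```text
time: 33.65
tcp_pos: [583.4, 297.2, 224.3]
tcp_rot: [0.684, -0.181, 0.181, -0.683]
wrist_force: [1.1, -0.5, 0.4]
grip_width: 91.8
```

>>> play_rows --deltas "0.046 0.16 0 0; 0.02 0.08 0 0; 0 0 0 0; 0 0 0 0; 0 0 0 0; 0 0 0 0; 0 0 0 0; 0 0 0 0"

```text
time: 34.45
tcp_pos: [599.9, 355.1, 224.9]
tcp_rot: [0.684, -0.181, 0.181, -0.684]
wrist_force: [0.3, -0.3, -0.8]
grip_width: 91.8
```

```bash
python3 - <<'E'
from h import *
s=st();f=grab_frame("wrist");save(f,"w8");P=cloud(f);g=grab_frame("top");save(g,"t8");Q=cloud(g)
for nm,A in(("wrist",P),("top",Q)):
  for n,c,z in(("yellow",[589,317],80),("green",[452,-161.5],92)):
    q=rim(A,c,z,38,5)
    if len(q)>10: print(nm,n,len(q),circ(q,29.2),circr(q),cv2.minEnclosingCircle(q.astype(np.float32)))
E
```

```text
t 34.45 tcp [599.9 355.1 224.9] jaw yaw -29.7 y [ 0. -0. -1.] w 91.8 F [ 0.3 -0.3 -0.8]
wrist yellow 623 (array([589.1, 318.1]), 0.88) [589.1 318.1  28.9] ((588.61767578125, 317.4555358886719), 31.153858184814453)
top yellow 68 (array([588.6, 317.2]), 1.05) [588.6 317.1  29.1] ((588.8434448242188, 317.3592834472656), 31.31658935546875)
top green 100 (array([ 452.4, -162.8]), 1.0) [ 452.4 -162.8   29.1] ((452.2388000488281, -163.0540008544922), 31.179685592651367)
```

View pics/w8.png

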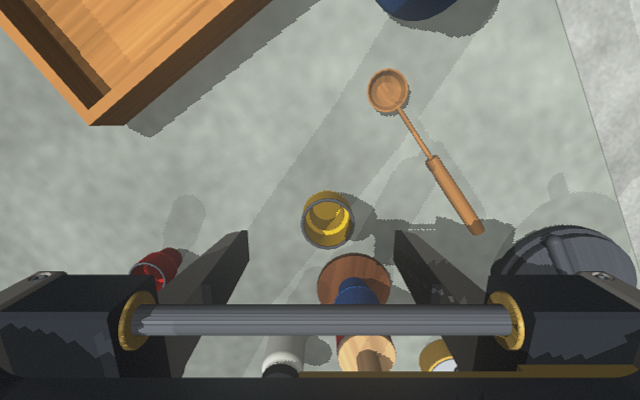

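Yellow at (327,220) → (589,317.5). TCP is 38 mm past it in y; correct and grasp.

>>> play_rows --deltas "-0.022 -0.075 0 0; -0.022 -0.075 0 0; 0 0 -0.12 0; 0 0 -0.17 0; 0 0 -0.18 0; 0 0 -0.15 0; 0 0 -0.08 0; 0 0 -0.033 0"

```text
time: 35.35
tcp_pos: [587.2, 317.4, 38.6]
tcp_rot: [0.685, -0.182, 0.18, -0.683]
wrist_force: [0.2, -0.3, -0.4]
grip_width: 92.1
```

>>> play_rows --deltas "0 0 0 0; 0 0 0 0; 0 0 0 0; 0 0 0 0; 0 0 0 0; 0 0 0 0; 0 0 0 0; 0 0 0 0"

```text
time: 36.15
tcp_pos: [588.6, 318.4, 41.4]
tcp_rot: [0.684, -0.181, 0.181, -0.684]
wrist_force: [0.5, 0.8, -0.3]
grip_width: 91.8
```

>>> play_rows --deltas "0 0 0 0; 0 0 0 0; 0 0 0 0; 0 0 0 0; 0 0 0 0; 0 0 0 0; 0 0 0 0; 0 0 0 0" --grip 1

```text
time: 36.95
tcp_pos: [588.5, 318.4, 41.3]
tcp_rot: [0.684, -0.181, 0.181, -0.684]
wrist_force: [-0.9, 0.6, 1.1]
grip_width: 60.6
```

>>> play_rows --deltas "0 0 0.05 0; 0 0 0.1 0; 0 0 0.15 0; 0 0 0.17 0; 0 0 0.17 0; 0 0 0.14 0; 0 0 0.06 0; 0 0 0 0"

```text
time: 37.75
tcp_pos: [589.6, 319.0, 254.0]
tcp_rot: [-0.683, 0.179, -0.182, 0.685]
wrist_force: [-1.2, 0.6, -2.6]
grip_width: 60.6
```

>>> play_rows --deltas "-0.02 -0.07 0 0; -0.04 -0.14 0 0; -0.046 -0.16 0 0; -0.046 -0.16 0 0; -0.046 -0.16 0 0; -0.046 -0.16 0 0; -0.046 -0.16 0 0; -0.046 -0.16 0 0"

```text
time: 38.55
tcp_pos: [502.5, 23.9, 249.0]
tcp_rot: [0.684, -0.182, 0.179, -0.683]
wrist_force: [0.4, -0.9, -1.7]
grip_width: 60.5
```

>>> play_rows --deltas "-0.046 -0.16 0 0; -0.046 -0.16 0 0; -0.046 -0.16 0 0; -0.046 -0.16 0 0; -0.026 -0.11 -0.06 0; 0 0 -0.1 0; 0 0 -0.1 0; 0 0 -0.04 0"

```text
time: 39.35
tcp_pos: [449.0, -161.2, 172.4]
tcp_rot: [-0.683, 0.184, -0.178, 0.684]
wrist_force: [-0.4, -0.3, -1.7]
grip_width: 60.8
```

>>> play_rows --deltas "0 0 0 0; 0 0 0 0; 0 0 0 0; 0 0 0 0; 0 0 0 0; 0 0 0 0; 0 0 0 0; 0 0 0 0"

```text
time: 40.15
tcp_pos: [452.2, -161.6, 176.4]
tcp_rot: [0.684, -0.181, 0.181, -0.684]
wrist_force: [-0.7, -0.3, -1.5]
grip_width: 60.3
```

```bash
python3 - <<'E'
from h import *
s=st();f=grab_frame("wrist");save(f,"w9");P=cloud(f)
for n,c,z in(("held",s["tcp_pos"][:2],s["tcp_pos"][2]+38.6),("green",[452.2,-162.3],92)):
  q=rim(P,c,z,36,4);print(n,len(q)); 
  if len(q)>10: print(circ(q,29.2),circr(q))
E
```

```text
t 40.15 tcp [ 452.2 -161.6  176.4] jaw yaw -29.6 y [ 0. -0. -1.] w 60.3 F [-0.7 -0.3 -1.5]
held 2464
(array([ 453.5, -162.4]), 1.01) [ 453.7 -162.1   28.8]
green 435
(array([ 451.5, -163.5]), 0.94) [ 451.6 -163.3   29. ]
```

View pics/w9.png

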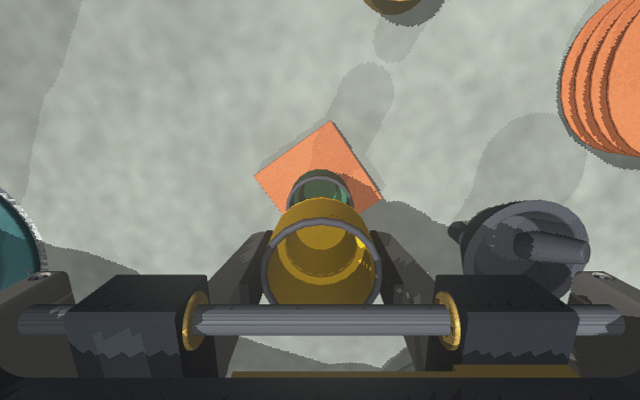

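Yellow is held upright at (321,260), directly over green at (320,188).

>>> play_rows --deltas "-0.004 -0.003 -0.06 0; 0 0 -0.08 0; 0 0 -0.08 0; 0 0 -0.04 0; 0 0 -0.024 0; 0 0 -0.016 0; 0 0 -0.012 0; 0 0 0 0"

```text
time: 41.0
tcp_pos: [451.3, -162.4, 98.5]
tcp_rot: [0.684, -0.181, 0.181, -0.684]
wrist_force: [-0.1, -0.4, -0.5]
grip_width: 60.4
```

>>> play_rows --deltas "0 0 -0.004 0; 0 0 -0.004 0; 0 0 -0.002 0; 0 0 -0.002 0; 0 0 0 0; 0 0 0 0; 0 0 0 0; 0 0 0 0"

```text
time: 41.8
tcp_pos: [451.1, -162.4, 95.3]
tcp_rot: [0.684, -0.181, 0.181, -0.684]
wrist_force: [0.1, -0.5, -1.0]
grip_width: 60.3
```

>>> play_rows --deltas "0 0 -0.002 0; 0 0 -0.001 0; 0 0 0 0; 0 0 0 0; 0 0 0 0; 0 0 0 0; 0 0 0 0; 0 0 0 0"

```text
time: 42.6
tcp_pos: [451.4, -162.4, 95.2]
tcp_rot: [0.684, -0.181, 0.181, -0.684]
wrist_force: [-1.6, 0.8, 6.0]
grip_width: 60.4
```

>>> play_rows --deltas "0 0 0 0; 0 0 0 0; 0 0 0 0; 0 0 0 0; 0 0 0 0; 0 0 0 0; 0 0 0 0; 0 0 0 0" --grip -1

```text
time: 43.4
tcp_pos: [451.1, -162.3, 94.6]
tcp_rot: [0.684, -0.181, 0.181, -0.684]
wrist_force: [-0.6, -0.2, 0.3]
grip_width: 92.1
```

>>> play_rows --deltas "0 0 0.06 0; 0 0 0.16 0; 0 0 0.16 0; 0 0 0.16 0; -0.04 -0.1 0 0; -0.06 -0.16 0 0; -0.06 -0.16 0 0; -0.04 -0.1 0 0"

```text
time: 44.2
tcp_pos: [399.6, -295.2, 229.8]
tcp_rot: [0.684, -0.182, 0.182, -0.683]
wrist_force: [-0.3, -0.7, -0.2]
grip_width: 92.3
```

>>> play_rows --deltas "0 0 0 0; 0 0 0 0; 0 0 0 0; 0 0 0 0; 0 0 0 0; 0 0 0 0; 0 0 0 0; 0 0 0 0"

```text
time: 45.0
tcp_pos: [401.2, -292.2, 229.6]
tcp_rot: [0.684, -0.181, 0.181, -0.684]
wrist_force: [1.0, -0.5, 0.1]
grip_width: 92.0
```

```bash
python3 - <<'E'
from h import *
s=st();g=grab_frame("top");h=grab_frame("scene");save(h,"s10")
for nm,F in(("top",g),("scene",h)):
  A=cloud(F)
  for n,c,z,r in(("yellow",[452,-162],134,29.2),("lid",[561.5,187.5],142,31),("tin",[627,-5],45,40),("salt",[423,152],90,26),("mortar",[608,-321],72,65)):
    q=rim(A,c,z,75 if n=="mortar" else r+8,5)
    if len(q)>10: print(nm,n,len(q),circ(q,r)[0],np.round(cv2.minEnclosingCircle(q.astype(np.float32))[0],1))
cv2.imwrite("pics/s10c.png",cv2.resize(h["pixels"][120:320,150:520,::-1],None,fx=2,fy=2))
E
```

```text
t 45.0 tcp [ 401.2 -292.2  229.6] jaw yaw -29.6 y [-0. -0. -1.] w 92.0 F [ 1.  -0.5  0.1]
top yellow 111 [ 452.9 -162.8] [ 453.1 -163.4]
top lid 361 [563.3 189.9] [562.  187.1]
top tin 394 [608.8 -17.1] [626.9  -4.8]
top salt 313 [422.9 151.7] [422.9 152.2]
top mortar 676 [ 603.6 -319. ] [ 607.3 -321.7]
scene yellow 175 [ 453.6 -161.7] [ 452.8 -160.2]
scene lid 431 [553.3 190.5] [563.1 187.8]
scene tin 371 [604.8  -5.8] [629.5  -2.7]
scene salt 337 [423. 154.] [424.4 154.1]
scene mortar 990 [ 604.8 -317.7] [ 606.5 -320.2]
```

View pics/s10c.png

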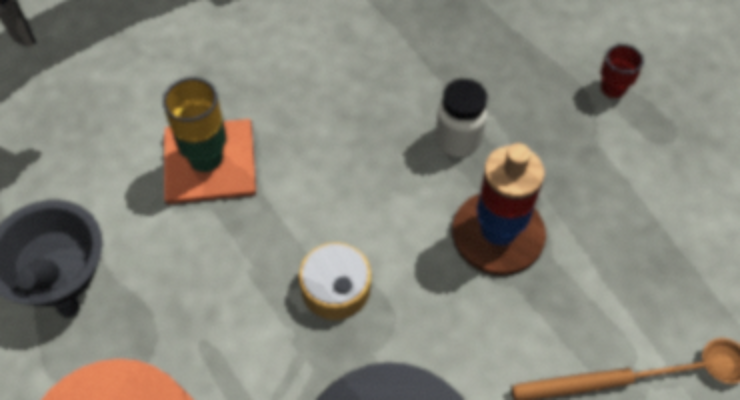

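Both nests stand upright: green/yellow at (200,130) on the tile, blue/red/lid at (510,195) on the board. The tin, jar and mortar have not moved. Handing in.

```bash
python3 -c "
from plant import *
print(finish_job())"
```

```text
the job is handed in; nothing more can be done
None
```

I built both nests as asked and handed the job in at about 45 s of robot time. No verdict was reported.

- **Round board:** I placed the blue cup first, then nested the larger red cup in it, then put the lid on. The lid's disc top read about 143 mm when it was set (142 expected when seated). The nest stands within about 2 mm of the board's centre.
- **Clay tile:** I placed the green cup, then nested the yellow cup in it. Rim points lie at the expected 134 mm. The top camera puts the nest within about 2 mm of the tile's centre.
- **Not to be moved:** in the top view the oil tin, salt jar and mortar are within about 1.5 mm of where they started, which is measurement noise.
- **Forces:** the wrist readings I saw at the end of each move stayed at 6 N or below, far under the limits.

**Disagreements:**
- The gripper read about 60.5 mm on the red, green and yellow cups against a nominal 62 mm. They were held upright and seated normally.
- The scene camera's positions differ from the top camera's by 1 to 3 mm, about the stated calibration error.
- Some fixed-radius circle fits to the lid, tin and mortar came out well off. I used the enclosing-circle centres for those instead.

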